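Free the sprung bayonet cap of a valve block and park it in the spacer collar

ROBOT

A 7-joint arm with a two-finger parallel gripper is mounted at the origin on the work surface. World frame = base frame: x ahead of the robot, y to its left, z up, the work surface at z = 0. Lengths are in mm, angles in rad, forces in N, time in s.
With the tool pointing down it reaches from about 400 to 850 mm from the base axis. Payload 10.4 kg.
Tool frame: the origin (TCP) lies midway between the tips of the shut fingers; the grasp point (between the pads) lies pinch_z behind it (pinch_z is the distance from the TCP to the grasp point, in mm); z points along the fingers, y is the line along which they close (so a half turn about z gives the same grasp; the last joint's range is limited). The gripper opens to 87 mm and grips with 3 to 60 N. Pads are 19 mm wide; open, the fingers measure 117 mm over their backs; the gripper's body (75 mm by 190 mm) begins 51 mm behind the grasp point.
Start: joints at [-1.317, 0.332, -0.065, 1.46, 0.022, 1.35, -0.088], TCP at [170.785, 601.236, 222.576] pointing down, gripper open.
Joint ranges: [-2.6, 2.6], [-0.5, 2.12], [-1.47, 1.34], [0.16, 2.42], [-1.27, 4.41], [0.06, 2.06], [-2.6, 2.6]. Speed limits (rad/s): [2.22, 2.22, 2.79, 2.79, 3.14, 3.14, 3.14].

INTERFACE

Orientations are given as a unit quaternion [w, x, y, z].
In Python, from rig import * gives the robot as it stands.
- The arm moves only by the tool apply_moves, never from a script. Its argument "moves" is a list of rows, each an object of numbers: "dx", "dy", "dz": the shift along the tool's x, y, z in cm; "wx", "wy", "wz": the turn, a rotation vector about the tool's x, y, z in rad; "hand": the gripper's target within -1 to 1 (fully open at 1, half-way at 0, shut at -1). A call has exactly 8 rows; each row shifts and turns the commanded pose from where the row before left it, along the tool's axes as they then stand; what a row does not reach is not made up. A row lasts 1/8 s, in which the tool goes at most 62.5 mm and 10.7 degrees, less where a joint would pass 70% of its speed; a pose out of reach is approached as far as the arm can. A call is refused whole if a number of a shift passes 6.25 or a number of a turn 0.188, either way. A call with a gripper value outside its range is refused whole. The fingers move at their own pace and stop on an object; "grip_force" is the grip in N (left out, the last holds). Time passes only in rows, so rows that do not move let the fingers close, or fill a call up. It gives the time, the measured TCP pose, the force, the opening and the grip force at its end, in the units of the state.
- get_obs(): the state, without advancing time (a new reading comes with each control period).
- grab_frame(name): name is "scene" or "top" or "wrist"; returns the picture (420x560x3 uint8, red, green, blue); there is no depth.
- camera_info(name): a dict with "vfov" (degrees; the focal length in pixels is half the picture's height over the tangent of half this angle, whatever the lens; pixels are square), "cx", "cy" (the principal point, pixels), "origin" and "orientation" of the camera in the world. Camera axes: x right, y down, z forward; pixel columns grow to the right and rows downward; lengths in mm; the calibration is good to about 2 mm. A picture is of the moment at which its call begins: read the wrist's pose just before it. camera_info takes no time and is no camera call; for the wrist camera it gives the pose at the moment of the call.
- sign_off(): hands the job in; it is judged then, once.
The state is a dict: "time": time; "q": joint angles; "joint_velocities": joint speeds; "tau": joint torques, N m; "position": TCP position; "ee_rot": TCP orientation; "force": force on the tool from outside, world axes, zero at the start; "moment": the same for the moment, N m; "width": opening from 0.0 (shut) to 1.0 (fully open); "gripper_force": force on a finger pad.
Only numpy, scipy, OpenCV 4.12 (cv2) and the standard library are available. Lean on these libraries where they do the work, as an engineer would, in place of code of your own. Each camera call takes 0.05 s, during which the arm holds its last target. There are 200 camera calls.

TASK

Open the valve block on the bench: push its sprung cap down past the catch, twist it counter-clockwise (seen from above) until you feel that its lugs have come under the hidden exit slots, and lift it out without forcing it. Park the cap stem down in the zinc spacer collar, its flange resting flat on the collar's rim, let go of it, and leave the other parts on the bench where they are.

Things in the scene. Friction and masses are not known exactly. Their poses are not given: they have to be found in the camera images.
- block: Grey valve block bolted to the bench, 130 x 100 mm, 60 mm high; origin at the centre of its underside, z up. The cap sits upright in the socket in the middle of its top, on the block's z axis. While locked, the cap's x axis (lugs and grip bar) lies along the block's x axis. Cap and socket must never bear on each other with more than 45 N in all, the spring's own 10 to 20 N included.
- spring (a point): Point on the socket's axis 45 mm above the block's underside: top of the spring plunger that pushes the cap up. From its locked rest the cap starts down at about 7 N of push, passes the catch 3 mm down (about 11.5 N) and bottoms hard, flange on the block's top, 7 mm down (about 17.5 N); these forces vary by about 1 N.
- catch (a point): Point on the socket's axis 54 mm above the block's underside, the height of the catch. It blocks turning until the cap is pushed down more than 3 mm; clockwise is always blocked. Hold the cap down until it is turned 0.57 rad counter-clockwise from the block's x axis; from there it may be let up against a plate that still holds it in.
- socket (a point): Middle of the socket's mouth, level with the block's top. Slots in the plate, hidden under the flange, let the lugs out: 0.7 to 1.4 rad counter-clockwise of the block's x axis, different each time, open over about +-0.09 rad. Elsewhere the cap, pulled up, stops dead at its locked height; at the slots it rises freely, pushed by the spring for 4 mm. It can be turned past them and back.
- cap: Dark steel cap, 0.3 kg; origin at the lower end of its stem, z up. Stem 16 mm diameter, 22 mm long, with two lugs along x (40 mm over the ends, 6 mm wide, 4 to 9 mm above the origin); round flange of 60 mm diameter 22 to 30 mm above the origin; on it a grip bar 44 mm long (x), 14 mm thick (y), 30 to 58 mm above the origin. Locked, its origin is 45 mm above the block's underside.
- cap_grip (a point): The centre of the cap's grip bar, on the cap's axis, 44 mm above the cap's origin, 14 mm above the flange's upper face and 14 mm below the top of the bar; axes as the cap's.
- collar: Dull zinc spacer collar standing loose on the bench: the widest and lowest of the three loose parts, an open ring of 66 mm outside diameter, 48 mm bore, 30 mm high, 0.3 kg; origin at the centre of its underside, z up. The cap's stem and lugs go into it with 4 mm to spare; seated, the cap's flange lies on its rim and the cap's origin is 8 mm above the bench.
- bushing: Bystander: bronze lap bushing, a tube of 40 mm outside diameter, 42 mm high; origin at the centre of its underside.
- plug: Bystander: black steel spool land plug, 30 mm diameter, 46 mm high, waisted; origin at the centre of its underside.
- carriage (a joint): Bystander: position along its track (m) of the steel slide carriage, 70 x 75 mm, 56 mm high, at the right of the robot; the green V-block stands at the track's far end.
Things that resemble listed ones, but are neither listed nor needed, are in the scene too. What is shaped like the cap but blue or purple is not meant.

How it is judged (in metres and radians):
On the way, in this order (a step that is already met when the one before it is completed fails the run):
1. the cap is pushed down past its catch (z of cap in the frame of block below 0.0422 m), for 0.1 s.
2. the cap is turned at least 0.5 rad, still in its socket (angle between the x axis of cap and the x axis of block, either way round above 0.5 rad and distance between cap and block below 0.056 m), for 0.1 s.
3. the cap is lifted clear of the block (z of cap in the frame of block above 0.07 m), for 0.1 s.
At the end, for the whole second after the job is handed in: The cap stands at rest, released and upright (within 0.08 rad), stem down in the collar with its flange on the rim (origin 8 mm above the collar's underside, within 3 mm; axes within 6.5 mm), and the collar stands flat on the bench (horizontal distance between cap and collar below 0.0065 m and z of cap in the frame of collar between 0.005 and 0.011 m and angle between cap's own z axis and vertical below 0.08 rad and angle between collar's own z axis and vertical below 0.05 rad and height (world z) of collar below 0.004 m and linear speed of cap below 0.02 m/s and contact force between the fingers and cap below 0.1 N); the robot touches nothing.
It fails at once if the cap is forced: cap and socket bear on each other with more than 45 N in all, the spring's push included (contact force between cap and block above 45 N).
It fails at once if the bushing is moved by more than 15 mm (distance of bushing from where it was at the start of the episode above 0.015 m).
It fails at once if the spool plug is moved by more than 15 mm (distance of plug from where it was at the start of the episode above 0.015 m).
It fails at once if the carriage is pushed along its track (velocity of joint carriage above 0.05 m/s or velocity of joint carriage below -0.05 m/s).
It also fails if it takes over 72 s, if anything falls off the work surface, if the arm or the gripper's body presses on something with over 40 N, if the wrist force passes 120 N, or if a joint passes its speed limit or range.

## Working session

There is one attempt and no reset: what is moved stays moved. The work goes in short steps, Python scripts to look and compute and a tool call to move; the robot and the scene stay as the last step left them, time stands still between calls to the robot, and variables do not carry over. Pictures are saved under pics/ and viewed, at most 10 in all, crops included, and the job is handed in when it is done.

Besides the shell and the picture viewer there is one more tool, called after "Request:" as name([rows], argument=value, ...), one row to a line, values as JSON. apply_moves: Moves the arm, as the interface text tells. Its arguments: {"type":"object","properties":{"moves":{"type":"array","items":{"type":"object","properties":{"dx":{"type":"number"},"dy":{"type":"number"},"dz":{"type":"number"},"wx":{"type":"number"},"wy":{"type":"number"},"wz":{"type":"number"},"hand":{"type":"number"}}}},"grip_force":{"type":"number"}},"required":["moves"]}

```bash
mkdir -p pics; ls; python3 - <<'E'
from rig import *
import cv2,json
o=get_obs();print({k:o[k] for k in ['time','position','ee_rot','force','width']})
for n in ['scene','top','wrist']:
    print(n,camera_info(n)); cv2.imwrite(f'pics/{n}0.png',grab_frame(n)[:,:,::-1])
print([k for k in dir() if 'pinch' in k], globals().get('pinch_z'))
E
```

```text
pics
{'time': 0.0, 'position': array([170.69503733, 600.83998394, 221.76549695]), 'ee_rot': array([-6.85067795e-05,  1.37940024e-01,  9.90440337e-01, -6.96061099e-04]), 'force': array([0.38366907, 0.49085487, 0.1596564 ]), 'width': 1.0025618781938173}
scene {'vfov': 54.83568040354094, 'cx': 277.2378519652647, 'cy': 215.17293671020428, 'origin': array([930.91897323, 516.84729701, 532.71070982]), 'orientation': array([-0.13293185,  0.25228978,  0.83163333, -0.47651337])}
top {'vfov': 56.09161845513228, 'cx': 281.9444068217821, 'cy': 207.77649834173715, 'origin': array([417.92565852, -92.07540841, 931.47770976]), 'orientation': array([ 0.041094  , -0.70097436,  0.71083774, -0.04069312])}
wrist {'vfov': 67.82677041332408, 'cx': 279.94003208742777, 'cy': 210.61583262278438, 'origin': array([ 96.70981708, 621.48439987, 385.00505513]), 'orientation': array([0.11325785, 0.78981479, 0.59679116, 0.08488558])}
['pinch_z'] 18.700000000000003
```

View pics/top0.png

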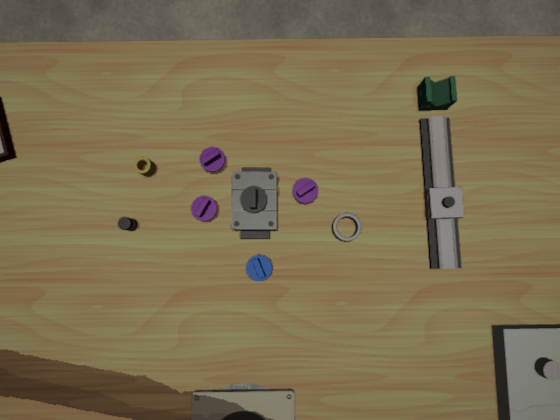

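View pics/scene0.png

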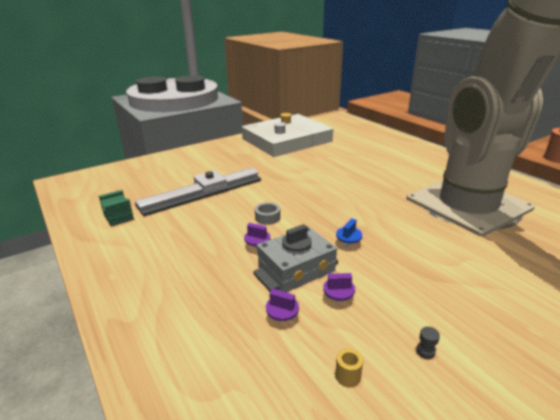

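The top view shows the block at about (255,200), with the cap bar roughly upright in the image at (253,198). The collar is at (347,227), blue and purple decoys surround the block, and the bushing (145,166) and plug (127,223) are far to the left. I'll enlarge this area.

```bash
cat > h.py <<'E'
import numpy as np,cv2
from rig import *
from scipy.spatial.transform import Rotation as R
def rot(q): return R.from_quat(np.r_[q[1:],q[0]])
def ray(c,u,v):
    f=210/np.tan(np.radians(c['vfov']/2))
    return rot(c['orientation']).apply([(u-c['cx'])/f,(v-c['cy'])/f,1])
def at(c,u,v,z):
    d=ray(c,u,v);o=c['origin'];return (o+d*(z-o[2])/d[2]).round(1)
def proj(c,p):
    f=210/np.tan(np.radians(c['vfov']/2))
    q=rot(c['orientation']).inv().apply(np.array(p)-c['origin'])
    return (q[...,:2]/q[...,2:]*f+[c['cx'],c['cy']]).round(1)
E
python3 - <<'E'
from h import *
im=cv2.imread('pics/top0.png')[150:260,225:370]
cv2.imwrite('pics/topc.png',cv2.resize(im,None,fx=5,fy=5,interpolation=cv2.INTER_CUBIC))
c=camera_info('top')
print(at(c,253,198,103),at(c,347,227,30),at(c,255,200,60),at(c,212,160,30))
E
```

```text
[536.  -31.1 103. ] [ 476.3 -240.6   30. ] [537.5 -32.4  60. ] [637.4  69.5  30. ]
```

View pics/topc.png

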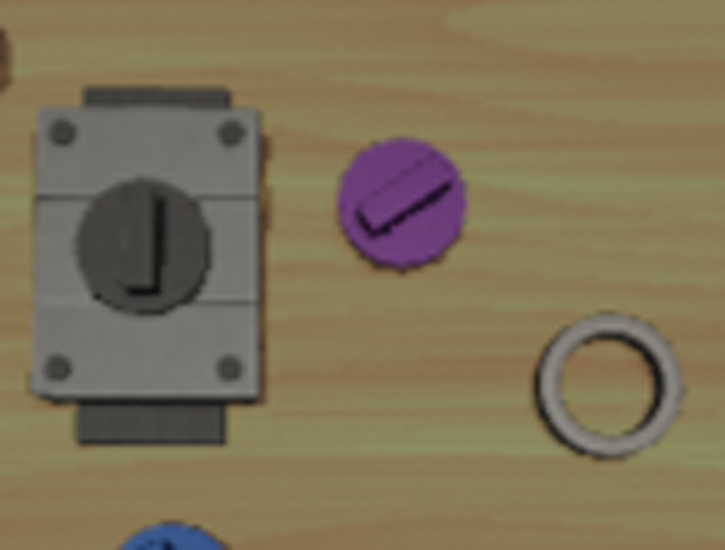

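Flange centre is at about (253.4,198.8) in the full image, the bolts' centre at (253.8,199.7) and the collar rim centre at (346.4,226.8).

```bash
python3 - <<'E'
from h import *
c=camera_info('top')
g=lambda u,v,z: at(c,225-.4+u/5,150-.4+v/5,z)
b=[g(*p,60) for p in [(63,132),(232,132),(58,369),(230,369)]]
print('block',np.mean(b,0),'flange',g(144,246,75),'collar',g(609,386,30), 'purple',g(402,204,30))
for i,j in [(2,0),(3,1)]: d=b[j]-b[i];print(d,np.arctan2(d[1],d[0]))
for i,j in [(1,0),(3,2)]: d=b[j]-b[i];print(d,np.arctan2(-d[0],d[1]))
w=camera_info('wrist');print(rot(w['orientation']).as_matrix().round(3),rot(get_obs()['ee_rot']).as_matrix().round(3))
E
```

```text
block [538.625 -29.675  60.   ] flange [538.2 -30.   75. ] collar [ 476.8 -239.2   30. ] purple [ 562.4 -146.2   30. ]
[106.7  -2.3   0. ] -0.02155242611886782
[106.8  -2.    0. ] -0.018724403174348606
[ 1.  75.9  0. ] -0.013174468297657806
[ 1.1 76.2  0. ] -0.01443469291522658
[[ 0.273  0.923  0.269]
 [ 0.962 -0.262 -0.077]
 [-0.001  0.28  -0.96 ]] [[-0.962  0.273 -0.   ]
 [ 0.273  0.962 -0.001]
 [-0.    -0.001 -1.   ]]
```

Request:
apply_moves([
  {"dx": -3.3, "dy": -3.2, "hand": 1},
  {"dx": -3.3, "dy": -3.2, "hand": 1},
  {"dx": -3.3, "dy": -3.2, "hand": 1},
  {"dx": -3.3, "dy": -3.2, "hand": 1},
  {"dx": -3.3, "dy": -3.2, "hand": 1},
  {"dx": -3.3, "dy": -3.2, "hand": 1},
  {"dx": -3.3, "dy": -3.2, "hand": 1},
  {"dx": -3.3, "dy": -3.2, "hand": 1},
])

```text
invalid input
```

```bash
python3 - <<'E'
from h import *
o=get_obs();print(o['time'],o['position'],o['q'],rot(o['ee_rot']).as_matrix().round(3))
E
```

```text
0.15 [170.73696773 600.92243527 221.94482451] [-1.31660253  0.33270608 -0.06467031  1.46075821  0.021612    1.34988732
 -0.0885203 ] [[-0.962  0.273 -0.   ]
 [ 0.273  0.962 -0.001]
 [-0.    -0.001 -1.   ]]
```

Request:
apply_moves([
  {"dx": -3.3, "dy": -3.2, "dz": 0, "wx": 0, "wy": 0, "wz": 0, "hand": 1},
  {"dx": -3.3, "dy": -3.2, "dz": 0, "wx": 0, "wy": 0, "wz": 0, "hand": 1},
  {"dx": -3.3, "dy": -3.2, "dz": 0, "wx": 0, "wy": 0, "wz": 0, "hand": 1},
  {"dx": -3.3, "dy": -3.2, "dz": 0, "wx": 0, "wy": 0, "wz": 0, "hand": 1},
  {"dx": -3.3, "dy": -3.2, "dz": 0, "wx": 0, "wy": 0, "wz": 0, "hand": 1},
  {"dx": -3.3, "dy": -3.2, "dz": 0, "wx": 0, "wy": 0, "wz": 0, "hand": 1},
  {"dx": -3.3, "dy": -3.2, "dz": 0, "wx": 0, "wy": 0, "wz": 0, "hand": 1},
  {"dx": -3.3, "dy": -3.2, "dz": 0, "wx": 0, "wy": 0, "wz": 0, "hand": 1},
], grip_force=30)

```text
time: 1.15
position: [355.3, 281.3, 222.5]
ee_rot: [-0.0, 0.138, 0.99, 0.0]
force: [0.6, 0.1, 0.2]
width: 1.002
gripper_force: 0.0
```

```bash
python3 - <<'E'
from h import *
o=get_obs();print(o['time'],o['position'],o['q'],rot(o['ee_rot']).as_matrix().round(3))
E
```

```text
1.15 [355.27284285 281.34810296 222.48933599] [-0.95029232 -0.05720138  0.17381671  1.89876117  0.01005714  1.29908319
  0.51455413] [[-0.962  0.273 -0.   ]
 [ 0.273  0.962  0.   ]
 [ 0.     0.    -1.   ]]
```

Request:
apply_moves([
  {"dx": -3.26, "dy": -3.12, "dz": 0, "wx": 0, "wy": 0, "wz": 0.18, "hand": 1},
  {"dx": -3.77, "dy": -2.48, "dz": 0, "wx": 0, "wy": 0, "wz": 0.18, "hand": 1},
  {"dx": -4.15, "dy": -1.77, "dz": 0, "wx": 0, "wy": 0, "wz": 0.18, "hand": 1},
  {"dx": -4.4, "dy": -1.0, "dz": 0, "wx": 0, "wy": 0, "wz": 0.18, "hand": 1},
  {"dx": -4.51, "dy": -0.19, "dz": 0, "wx": 0, "wy": 0, "wz": 0.18, "hand": 1},
  {"dx": -4.47, "dy": 0.62, "dz": 0, "wx": 0, "wy": 0, "wz": 0.18, "hand": 1},
  {"dx": -4.28, "dy": 1.41, "dz": 0, "wx": 0, "wy": 0, "wz": 0.18, "hand": 1},
  {"dx": -3.96, "dy": 2.15, "dz": 0, "wx": 0, "wy": 0, "wz": 0.18, "hand": 1},
])

```text
time: 2.15
position: [538.2, -29.5, 222.5]
ee_rot: [-0.0, 0.759, 0.651, 0.0]
force: [-0.1, -0.1, 0.3]
width: 1.002
gripper_force: 0.0
```

Request:
apply_moves([
  {"dx": 0, "dy": 0, "dz": 0, "wx": 0, "wy": 0, "wz": 0.18, "hand": 1},
  {"dx": 0, "dy": 0, "dz": 0, "wx": 0, "wy": 0, "wz": 0.18, "hand": 1},
  {"dx": 0, "dy": 0, "dz": 0, "wx": 0, "wy": 0, "wz": 0.18, "hand": 1},
  {"dx": 0, "dy": 0, "dz": 0, "wx": 0, "wy": 0, "wz": 0.18, "hand": 1},
  {"dx": 0, "dy": 0, "dz": 0, "wx": 0, "wy": 0, "wz": 0.18, "hand": 1},
  {"dx": 0, "dy": 0, "dz": 0, "wx": 0, "wy": 0, "wz": 0.18, "hand": 1},
  {"dx": 0, "dy": 0, "dz": 0, "wx": 0, "wy": 0, "wz": 0.18, "hand": 1},
  {"dx": 0, "dy": 0, "dz": 0, "wx": 0, "wy": 0, "wz": 0.18, "hand": 1},
])

```text
time: 3.15
position: [537.5, -28.2, 222.3]
ee_rot: [-0.0, 1.0, -0.011, -0.0]
force: [0.6, -1.0, -0.5]
width: 0.999
gripper_force: 0.0
```

```bash
python3 - <<'E'
from h import *
import pickle
o=get_obs();c=camera_info('wrist');im=grab_frame('wrist')[:,:,::-1]
pickle.dump(c,open('w1.pkl','wb'));cv2.imwrite('pics/w1.png',im)
print(o['time'],o['position'],o['q'].round(3),rot(o['ee_rot']).as_matrix().round(3),proj(c,[[538.5,-29.8,75],[476.8,-239.2,30]]),o['force'])
E
```

```text
3.15 [537.48169184 -28.24661849 222.33395095] [-0.658  0.151  0.697  1.724 -0.1    1.303 -1.531] [[ 1.    -0.021 -0.   ]
 [-0.021 -1.     0.   ]
 [-0.    -0.    -1.   ]] [[280.9 196.6]
 [454.6 233.6]] [ 0.57380067 -1.02850454 -0.45148071]
```

View pics/w1.png

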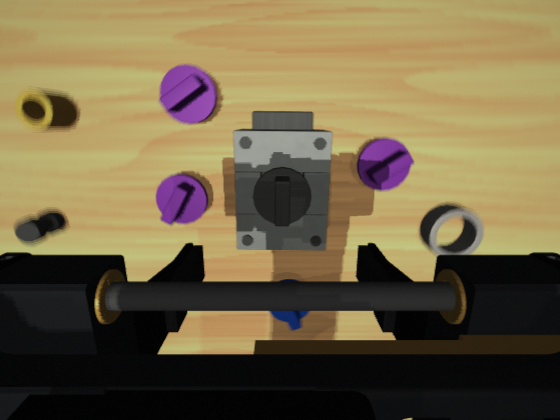

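The wrist view shows the cap flange at about (281.5,195) against a predicted (280.9,196.6). The collar rim is at about (454,231) against (454.6,233.6). I'll enlarge once to refine both.

```bash
python3 - <<'E'
from h import *
im=cv2.imread('pics/w1.png')
a=cv2.resize(im[125:255,225:340],None,fx=4,fy=4,interpolation=cv2.INTER_CUBIC)
b=cv2.resize(im[195:265,412:492],None,fx=4,fy=4,interpolation=cv2.INTER_CUBIC)
o=np.zeros((520,790,3),np.uint8);o[:,:460]=a;o[:280,465:785]=b
cv2.imwrite('pics/w1c.png',np.clip(o*1.6,0,255).astype(np.uint8))
E
```

```text
(no output)
```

View pics/w1c.png

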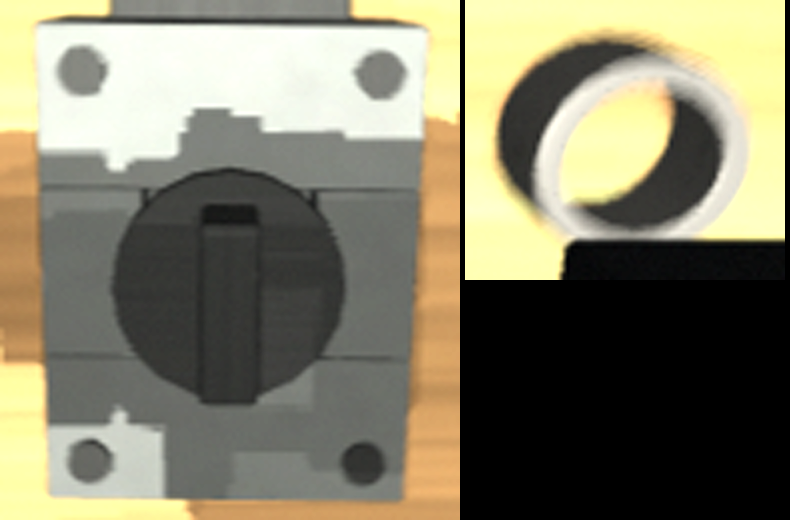

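```bash
python3 - <<'E'
from h import *
import pickle
c=pickle.load(open('w1.pkl','rb'))
g=lambda u,v,z: at(c,225-.4+u/4,125-.4+v/4,z)
b=[g(*p,60) for p in [(82,70),(381,73),(90,460),(363,464)]]
print('block',np.mean(b,0),'flange',g(228.5,283,75),'bar',g(229.5,313,103),'collar',at(c,455.7,231.9,30))
for i,j in [(2,0),(3,1)]: d=b[j]-b[i];print(d,np.arctan2(d[1],d[0]))
for i,j in [(1,0),(3,2)]: d=b[j]-b[i];print(d,np.arctan2(-d[0],d[1]))
E
```

```text
block [538.175 -30.8    60.   ] flange [539.7 -30.6  75. ] bar [539.3 -30.7 103. ] collar [ 479.  -240.3   30. ]
[106.5  -3.4   0. ] -0.031914043329870995
[107.   -3.4   0. ] -0.03176501281829176
[ 2.3 76.2  0. ] -0.030174565672449458
[ 2.8 76.2  0. ] -0.03672888202137384
```

Merged estimate: cap at (538.9, -30.4) with yaw about -0.02, collar at about (478, -239.8). I'll descend partway.

Request:
apply_moves([
  {"dx": 0.14, "dy": 0.2, "dz": 3, "wx": 0, "wy": 0, "wz": 0, "hand": 1},
  {"dx": 0, "dy": 0, "dz": 3, "wx": 0, "wy": 0, "wz": 0, "hand": 1},
  {"dx": 0, "dy": 0, "dz": 3, "wx": 0, "wy": 0, "wz": 0, "hand": 0.2},
  {"dx": 0, "dy": 0, "dz": 2.5, "wx": 0, "wy": 0, "wz": 0, "hand": 0},
  {"dx": 0, "dy": 0, "dz": 0, "wx": 0, "wy": 0, "wz": 0, "hand": 0},
  {"dx": 0, "dy": 0, "dz": 0, "wx": 0, "wy": 0, "wz": 0, "hand": 0},
  {"dx": 0, "dy": 0, "dz": 0, "wx": 0, "wy": 0, "wz": 0, "hand": 0},
  {"dx": 0, "dy": 0, "dz": 0, "wx": 0, "wy": 0, "wz": 0, "hand": 0},
], grip_force=50)

```text
time: 4.2
position: [539.5, -30.2, 108.3]
ee_rot: [-0.0, 1.0, -0.007, 0.001]
force: [0.6, -0.9, 1.4]
width: 0.513
gripper_force: 0.0
```

```bash
python3 - <<'E'
from h import *
o=get_obs();c=camera_info('wrist');im=grab_frame('wrist')[:,:,::-1]
cv2.imwrite('pics/w2.png',im)
print(o['time'],o['position'],o['q'].round(3),rot(o['ee_rot']).as_euler('ZYX'),o['force'],o['width'],proj(c,[[538.9,-30.4,103],o['position']]))
E
```

```text
4.2 [539.48062928 -30.22671677 108.27991958] [-0.612  0.279  0.676  1.856 -0.198  1.073 -1.446] [-1.48690825e-02 -1.24358052e-03 -3.14110919e+00] [ 0.64513585 -0.86054151  1.38513915] 0.5131959889435309 [[279.2 257.1]
 [278.9 260. ]]
```

View pics/w2.png

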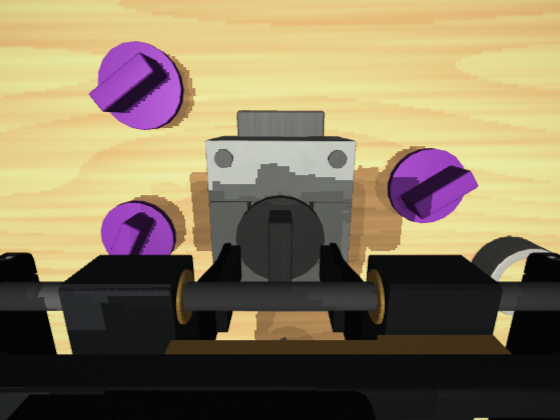

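Bar at column 280, centred between the fingers (about 235 and 330), aligned. I'll descend and grip.

Request:
apply_moves([
  {"dx": -0.03, "dy": 0, "dz": 1, "wx": 0, "wy": 0, "wz": 0, "hand": 0},
  {"dx": 0, "dy": 0, "dz": 1, "wx": 0, "wy": 0, "wz": 0, "hand": 0},
  {"dx": 0, "dy": 0, "dz": 1, "wx": 0, "wy": 0, "wz": 0, "hand": 0},
  {"dx": 0, "dy": 0, "dz": 0, "wx": 0, "wy": 0, "wz": 0, "hand": -0.6},
  {"dx": 0, "dy": 0, "dz": 0, "wx": 0, "wy": 0, "wz": 0, "hand": -1},
  {"dx": 0, "dy": 0, "dz": 0, "wx": 0, "wy": 0, "wz": 0, "hand": -1},
  {"dx": 0, "dy": 0, "dz": 0, "wx": 0, "wy": 0, "wz": 0, "hand": -1},
  {"dx": 0, "dy": 0, "dz": 0, "wx": 0, "wy": 0, "wz": 0, "hand": -1},
], grip_force=50)

```text
time: 5.25
position: [538.9, -30.3, 77.7]
ee_rot: [-0.0, 1.0, -0.008, 0.0]
force: [0.2, -0.8, 0.9]
width: 0.159
gripper_force: 50.0
```

```bash
python3 - <<'E'
from h import *
o=get_obs()
print(o['time'],o['position'],rot(o['ee_rot']).as_euler('ZYX'),o['force'],o['moment'],o['width'],o['gripper_force'])
E
```

```text
5.25 [538.90739943 -30.2600643   77.74950661] [-1.51735114e-02 -4.44067779e-04 -3.14137607e+00] [ 0.24788062 -0.82148261  0.93973872] [-0.01569609  0.17511296 -0.0330825 ] 0.15947329368728944 49.997050473466516
```

Request:
apply_moves([
  {"dx": 0, "dy": 0, "dz": 0.1, "wx": 0, "wy": 0, "wz": 0, "hand": -1},
  {"dx": 0, "dy": 0, "dz": 0.1, "wx": 0, "wy": 0, "wz": 0, "hand": -1},
  {"dx": 0, "dy": 0, "dz": 0.1, "wx": 0, "wy": 0, "wz": 0, "hand": -1},
  {"dx": 0, "dy": 0, "dz": 0.1, "wx": 0, "wy": 0, "wz": 0, "hand": -1},
  {"dx": 0, "dy": 0, "dz": 0.1, "wx": 0, "wy": 0, "wz": 0, "hand": -1},
  {"dx": 0, "dy": 0, "dz": 0, "wx": 0, "wy": 0, "wz": 0, "hand": -1},
  {"dx": 0, "dy": 0, "dz": 0, "wx": 0, "wy": 0, "wz": 0, "hand": -1},
  {"dx": 0, "dy": 0, "dz": 0, "wx": 0, "wy": 0, "wz": 0, "hand": -1},
])

```text
time: 6.25
position: [539.1, -30.2, 73.6]
ee_rot: [-0.0, 1.0, -0.008, 0.0]
force: [-3.8, 0.6, 13.8]
width: 0.156
gripper_force: 50.0
```

Request:
apply_moves([
  {"dx": 0, "dy": 0, "dz": 0.06, "wx": 0, "wy": 0, "wz": 0, "hand": -1},
  {"dx": 0, "dy": 0, "dz": 0, "wx": 0, "wy": 0, "wz": -0.04, "hand": -1},
  {"dx": 0, "dy": 0, "dz": 0, "wx": 0, "wy": 0, "wz": -0.06, "hand": -1},
  {"dx": 0, "dy": 0, "dz": 0, "wx": 0, "wy": 0, "wz": -0.06, "hand": -1},
  {"dx": 0, "dy": 0, "dz": 0, "wx": 0, "wy": 0, "wz": -0.06, "hand": -1},
  {"dx": 0, "dy": 0, "dz": 0, "wx": 0, "wy": 0, "wz": -0.06, "hand": -1},
  {"dx": 0, "dy": 0, "dz": 0, "wx": 0, "wy": 0, "wz": 0, "hand": -1},
  {"dx": 0, "dy": 0, "dz": 0, "wx": 0, "wy": 0, "wz": 0, "hand": -1},
], grip_force=60)

```text
time: 7.25
position: [540.0, -30.2, 73.4]
ee_rot: [-0.0, 0.991, 0.132, 0.001]
force: [-1.7, 0.2, 12.4]
width: 0.154
gripper_force: 60.0
```

```bash
cat > s.py <<'E'
from h import *
o=get_obs()
print(o['time'],o['position'].round(2),rot(o['ee_rot']).as_euler('ZYX').round(4),'F',o['force'].round(2),'M',o['moment'].round(3),o['width'].round(3),o['q'][6].round(2))
E
python3 s.py
```

```text
Traceback (most recent call last):
  File "s.py", line 3, in <module>
    print(o['time'],o['position'].round(2),rot(o['ee_rot']).as_euler('ZYX').round(4),'F',o['force'].round(2),'M',o['moment'].round(3),o['width'].round(3),o['q'][6].round(2))
                                                                                                                                      ^^^^^^^^^^^^^^^^
AttributeError: 'float' object has no attribute 'round'
```

Request:
apply_moves([
  {"dx": 0, "dy": 0, "dz": 0, "wx": 0, "wy": 0, "wz": -0.06, "hand": -1},
  {"dx": 0, "dy": 0, "dz": 0, "wx": 0, "wy": 0, "wz": -0.06, "hand": -1},
  {"dx": 0, "dy": 0, "dz": 0, "wx": 0, "wy": 0, "wz": -0.06, "hand": -1},
  {"dx": 0, "dy": 0, "dz": 0, "wx": 0, "wy": 0, "wz": -0.06, "hand": -1},
  {"dx": 0, "dy": 0, "dz": 0, "wx": 0, "wy": 0, "wz": -0.06, "hand": -1},
  {"dx": 0, "dy": 0, "dz": 0, "wx": 0, "wy": 0, "wz": -0.06, "hand": -1},
  {"dx": 0, "dy": 0, "dz": 0, "wx": 0, "wy": 0, "wz": 0, "hand": -1},
  {"dx": 0, "dy": 0, "dz": 0, "wx": 0, "wy": 0, "wz": 0, "hand": -1},
])

```text
time: 8.25
position: [540.4, -30.1, 73.6]
ee_rot: [0.0, 0.952, 0.307, 0.002]
force: [0.5, 1.1, 12.8]
width: 0.156
gripper_force: 60.0
```

```bash
sed -i "s/o\['width'\].round(3)/o['width']/" s.py; python3 s.py
```

```text
8.25 [540.41 -30.08  73.6 ] [ 0.6248 -0.0034  3.1403] F [ 0.49  1.07 12.79] M [0.119 0.247 0.013] 0.15615917203044813 -0.82
```

Request:
apply_moves([
  {"dx": 0, "dy": 0, "dz": 0, "wx": 0, "wy": 0, "wz": -0.06, "hand": -1},
  {"dx": 0, "dy": 0, "dz": -0.15, "wx": 0, "wy": 0, "wz": 0, "hand": -1},
  {"dx": 0, "dy": 0, "dz": -0.15, "wx": 0, "wy": 0, "wz": 0, "hand": -1},
  {"dx": 0, "dy": 0, "dz": -0.15, "wx": 0, "wy": 0, "wz": 0, "hand": -1},
  {"dx": 0, "dy": 0, "dz": -0.15, "wx": 0, "wy": 0, "wz": 0, "hand": -1},
  {"dx": 0, "dy": 0, "dz": 0, "wx": 0, "wy": 0, "wz": 0, "hand": -1},
  {"dx": 0, "dy": 0, "dz": 0, "wx": 0, "wy": 0, "wz": 0, "hand": -1},
  {"dx": 0, "dy": 0, "dz": 0, "wx": 0, "wy": 0, "wz": 0, "hand": -1},
])

```text
time: 9.25
position: [540.2, -30.0, 77.9]
ee_rot: [0.001, 0.942, 0.336, 0.001]
force: [9.1, 1.1, -8.1]
width: 0.153
gripper_force: 60.0
```

```bash
python3 s.py
```

```text
9.25 [540.17 -29.99  77.85] [ 6.8530e-01 -2.4000e-03  3.1394e+00] F [ 9.1   1.06 -8.12] M [-0.024 -1.966  0.022] 0.15323980005041946 -0.76
```

Request:
apply_moves([
  {"dx": 0, "dy": 0, "dz": 0.13, "wx": 0, "wy": 0, "wz": 0, "hand": -1},
  {"dx": 0, "dy": 0, "dz": 0, "wx": 0, "wy": 0, "wz": -0.05, "hand": -1},
  {"dx": 0, "dy": 0, "dz": 0, "wx": 0, "wy": 0, "wz": -0.05, "hand": -1},
  {"dx": 0, "dy": 0, "dz": 0, "wx": 0, "wy": 0, "wz": 0, "hand": -1},
  {"dx": 0, "dy": 0, "dz": -0.06, "wx": 0, "wy": 0, "wz": 0, "hand": -1},
  {"dx": 0, "dy": 0, "dz": -0.05, "wx": 0, "wy": 0, "wz": 0, "hand": -1},
  {"dx": 0, "dy": 0, "dz": 0, "wx": 0, "wy": 0, "wz": 0, "hand": -1},
  {"dx": 0, "dy": 0, "dz": 0, "wx": 0, "wy": 0, "wz": 0, "hand": -1},
])

```text
time: 10.25
position: [539.7, -30.0, 77.8]
ee_rot: [0.0, 0.924, 0.383, 0.001]
force: [7.3, 0.3, -2.3]
width: 0.155
gripper_force: 60.0
```

```bash
python3 s.py
```

```text
10.25 [539.74 -30.04  77.79] [ 7.851e-01 -1.500e-03  3.140e+00] F [ 7.3   0.3  -2.27] M [ 0.049 -1.46  -0.006] 0.15523190853346677 -0.67
```

Request:
apply_moves([
  {"dx": 0, "dy": 0, "dz": 0.1, "wx": 0, "wy": 0, "wz": 0, "hand": -1},
  {"dx": 0, "dy": 0, "dz": 0, "wx": 0, "wy": 0, "wz": -0.05, "hand": -1},
  {"dx": 0, "dy": 0, "dz": 0, "wx": 0, "wy": 0, "wz": -0.05, "hand": -1},
  {"dx": 0, "dy": 0, "dz": 0, "wx": 0, "wy": 0, "wz": 0, "hand": -1},
  {"dx": 0, "dy": 0, "dz": -0.06, "wx": 0, "wy": 0, "wz": 0, "hand": -1},
  {"dx": 0, "dy": 0, "dz": -0.05, "wx": 0, "wy": 0, "wz": 0, "hand": -1},
  {"dx": 0, "dy": 0, "dz": 0, "wx": 0, "wy": 0, "wz": 0, "hand": -1},
  {"dx": 0, "dy": 0, "dz": 0, "wx": 0, "wy": 0, "wz": 0, "hand": -1},
])

```text
time: 11.25
position: [539.3, -30.2, 77.8]
ee_rot: [0.0, 0.904, 0.428, 0.001]
force: [5.6, 0.4, -1.2]
width: 0.156
gripper_force: 60.0
```

```bash
python3 s.py
```

```text
11.25 [539.27 -30.17  77.78] [ 8.8500e-01 -7.0000e-04  3.1407e+00] F [ 5.59  0.42 -1.24] M [ 0.056 -1.375 -0.02 ] 0.1564263176128356 -0.57
```

Request:
apply_moves([
  {"dx": 0, "dy": 0, "dz": 0.1, "wx": 0, "wy": 0, "wz": 0, "hand": -1},
  {"dx": 0, "dy": 0, "dz": 0, "wx": 0, "wy": 0, "wz": -0.05, "hand": -1},
  {"dx": 0, "dy": 0, "dz": 0, "wx": 0, "wy": 0, "wz": -0.05, "hand": -1},
  {"dx": 0, "dy": 0, "dz": 0, "wx": 0, "wy": 0, "wz": 0, "hand": -1},
  {"dx": 0, "dy": 0, "dz": -0.07, "wx": 0, "wy": 0, "wz": 0, "hand": -1},
  {"dx": 0, "dy": 0, "dz": -0.05, "wx": 0, "wy": 0, "wz": 0, "hand": -1},
  {"dx": 0, "dy": 0, "dz": 0, "wx": 0, "wy": 0, "wz": 0, "hand": -1},
  {"dx": 0, "dy": 0, "dz": 0, "wx": 0, "wy": 0, "wz": 0, "hand": -1},
])

```text
time: 12.25
position: [538.9, -30.3, 77.8]
ee_rot: [0.0, 0.881, 0.473, 0.0]
force: [4.9, 0.6, -1.1]
width: 0.155
gripper_force: 60.0
```

```bash
python3 s.py
```

```text
12.25 [538.89 -30.27  77.8 ] [ 0.9849 -0.      3.1413] F [ 4.88  0.59 -1.09] M [ 0.101 -1.202  0.007] 0.15532773621772916 -0.48
```

Request:
apply_moves([
  {"dx": 0, "dy": 0, "dz": 0.1, "wx": 0, "wy": 0, "wz": 0, "hand": -1},
  {"dx": 0, "dy": 0, "dz": 0, "wx": 0, "wy": 0, "wz": -0.05, "hand": -1},
  {"dx": 0, "dy": 0, "dz": 0, "wx": 0, "wy": 0, "wz": -0.05, "hand": -1},
  {"dx": 0, "dy": 0, "dz": 0, "wx": 0, "wy": 0, "wz": 0, "hand": -1},
  {"dx": 0, "dy": 0, "dz": -0.07, "wx": 0, "wy": 0, "wz": 0, "hand": -1},
  {"dx": 0, "dy": 0, "dz": -0.05, "wx": 0, "wy": 0, "wz": 0, "hand": -1},
  {"dx": 0, "dy": 0, "dz": 0, "wx": 0, "wy": 0, "wz": 0, "hand": -1},
  {"dx": 0, "dy": 0, "dz": 0, "wx": 0, "wy": 0, "wz": 0, "hand": -1},
])

```text
time: 13.25
position: [538.6, -30.3, 78.0]
ee_rot: [-0.0, 0.856, 0.516, -0.0]
force: [3.1, 0.3, 0.1]
width: 0.155
gripper_force: 60.0
```

```bash
python3 s.py
```

```text
13.25 [538.62 -30.31  78.02] [ 1.0849e+00  2.0000e-04 -3.1414e+00] F [3.13 0.28 0.13] M [-0.085 -0.939 -0.001] 0.15458760645652134 -0.39
```

Request:
apply_moves([
  {"dx": 0, "dy": 0, "dz": -0.05, "wx": 0, "wy": 0, "wz": 0, "hand": -1},
  {"dx": 0, "dy": 0, "dz": 0, "wx": 0, "wy": 0, "wz": 0, "hand": -1},
  {"dx": 0, "dy": 0, "dz": -0.05, "wx": 0, "wy": 0, "wz": 0, "hand": -1},
  {"dx": 0, "dy": 0, "dz": 0, "wx": 0, "wy": 0, "wz": 0, "hand": -1},
  {"dx": 0, "dy": 0, "dz": 0, "wx": 0, "wy": 0, "wz": 0, "hand": -1},
  {"dx": 0, "dy": 0, "dz": 0, "wx": 0, "wy": 0, "wz": 0, "hand": -1},
  {"dx": 0, "dy": 0, "dz": 0, "wx": 0, "wy": 0, "wz": 0, "hand": -1},
  {"dx": 0, "dy": 0, "dz": 0, "wx": 0, "wy": 0, "wz": 0, "hand": -1},
])

```text
time: 14.25
position: [538.5, -30.3, 78.4]
ee_rot: [0.0, 0.856, 0.516, -0.0]
force: [6.2, -0.3, -9.4]
width: 0.153
gripper_force: 60.0
```

```bash
python3 s.py
```

```text
14.25 [538.5  -30.34  78.43] [ 1.0849e+00  6.0000e-04 -3.1414e+00] F [ 6.23 -0.28 -9.35] M [-0.172 -1.698  0.03 ] 0.15328603125591447 -0.39
```

Request:
apply_moves([
  {"dx": 0, "dy": 0, "dz": 0.18, "wx": 0, "wy": 0, "wz": 0, "hand": -1},
  {"dx": 0, "dy": 0, "dz": 0, "wx": 0, "wy": 0, "wz": -0.05, "hand": -1},
  {"dx": 0, "dy": 0, "dz": 0, "wx": 0, "wy": 0, "wz": -0.05, "hand": -1},
  {"dx": 0, "dy": 0, "dz": 0, "wx": 0, "wy": 0, "wz": 0, "hand": -1},
  {"dx": 0, "dy": 0, "dz": -0.08, "wx": 0, "wy": 0, "wz": 0, "hand": -1},
  {"dx": 0, "dy": 0, "dz": -0.06, "wx": 0, "wy": 0, "wz": 0, "hand": -1},
  {"dx": 0, "dy": 0, "dz": 0, "wx": 0, "wy": 0, "wz": 0, "hand": -1},
  {"dx": 0, "dy": 0, "dz": 0, "wx": 0, "wy": 0, "wz": 0, "hand": -1},
])

```text
time: 15.25
position: [538.6, -30.3, 78.9]
ee_rot: [-0.0, 0.83, 0.558, -0.0]
force: [-0.0, -0.1, 5.5]
width: 0.156
gripper_force: 60.0
```

```bash
python3 s.py
```

```text
15.25 [538.62 -30.31  78.87] [ 1.1847 -0.     -3.1413] F [-0.03 -0.13  5.47] M [-0.118 -0.109  0.019] 0.15573961459840593 -0.29
```

Free at this angle: it rises with +5.5 N of spring push and no side load. I'll nudge towards mid-slot and lift gently.

Request:
apply_moves([
  {"dx": 0, "dy": 0, "dz": 0, "wx": 0, "wy": 0, "wz": -0.03, "hand": -1},
  {"dx": 0, "dy": 0, "dz": -0.1, "wx": 0, "wy": 0, "wz": 0, "hand": -1},
  {"dx": 0, "dy": 0, "dz": -0.1, "wx": 0, "wy": 0, "wz": 0, "hand": -1},
  {"dx": 0, "dy": 0, "dz": -0.1, "wx": 0, "wy": 0, "wz": 0, "hand": -1},
  {"dx": 0, "dy": 0, "dz": -0.1, "wx": 0, "wy": 0, "wz": 0, "hand": -1},
  {"dx": 0, "dy": 0, "dz": 0, "wx": 0, "wy": 0, "wz": 0, "hand": -1},
  {"dx": 0, "dy": 0, "dz": 0, "wx": 0, "wy": 0, "wz": 0, "hand": -1},
  {"dx": 0, "dy": 0, "dz": 0, "wx": 0, "wy": 0, "wz": 0, "hand": -1},
])

```text
time: 16.25
position: [538.5, -30.3, 82.6]
ee_rot: [-0.0, 0.821, 0.571, -0.0]
force: [0.1, 0.3, -3.4]
width: 0.153
gripper_force: 60.0
```

```bash
python3 s.py
```

```text
16.25 [538.52 -30.27  82.61] [ 1.2148e+00  1.0000e-04 -3.1411e+00] F [ 0.12  0.29 -3.37] M [-0.094  0.091 -0.023] 0.15295081824861992 -0.26
```

Request:
apply_moves([
  {"dx": 0, "dy": 0, "dz": -0.2, "wx": 0, "wy": 0, "wz": 0, "hand": -1},
  {"dx": 0, "dy": 0, "dz": -0.3, "wx": 0, "wy": 0, "wz": 0, "hand": -1},
  {"dx": 0, "dy": 0, "dz": -0.4, "wx": 0, "wy": 0, "wz": 0, "hand": -1},
  {"dx": 0, "dy": 0, "dz": -0.6, "wx": 0, "wy": 0, "wz": 0, "hand": -1},
  {"dx": 0, "dy": 0, "dz": -1.2, "wx": 0, "wy": 0, "wz": 0, "hand": -1},
  {"dx": 0, "dy": 0, "dz": -1.5, "wx": 0, "wy": 0, "wz": 0, "hand": -1},
  {"dx": 0, "dy": 0, "dz": -1.5, "wx": 0, "wy": 0, "wz": 0, "hand": -1},
  {"dx": 0, "dy": 0, "dz": -1.5, "wx": 0, "wy": 0, "wz": 0, "hand": -1},
])

```text
time: 17.25
position: [538.9, -30.3, 156.2]
ee_rot: [0.0, 0.821, 0.571, 0.0]
force: [-0.4, 0.3, -1.9]
width: 0.158
gripper_force: 60.0
```

```bash
python3 s.py
```

```text
17.25 [538.87 -30.33 156.18] [ 1.2147e+00 -4.0000e-04  3.1411e+00] F [-0.36  0.33 -1.95] M [-0.092  0.031 -0.007] 0.1577206287040005 -0.3
```

Request:
apply_moves([
  {"dx": -1.5, "dy": 0.11, "dz": 0, "wx": 0, "wy": 0, "wz": 0, "hand": -1},
  {"dx": -3, "dy": 0.22, "dz": 0, "wx": 0, "wy": 0, "wz": 0, "hand": -1},
  {"dx": -4, "dy": 0.29, "dz": 0, "wx": 0, "wy": 0, "wz": 0, "hand": -1},
  {"dx": -4.26, "dy": 0.3, "dz": 0, "wx": 0, "wy": 0, "wz": 0, "hand": -1},
  {"dx": -4, "dy": 0.29, "dz": 0, "wx": 0, "wy": 0, "wz": 0, "hand": -1},
  {"dx": -3, "dy": 0.22, "dz": 0, "wx": 0, "wy": 0, "wz": 0, "hand": -1},
  {"dx": -1.5, "dy": 0.11, "dz": 0, "wx": 0, "wy": 0, "wz": 0, "hand": -1},
  {"dx": -0.5, "dy": 0.03, "dz": 0, "wx": 0, "wy": 0, "wz": 0, "hand": -1},
])

```text
time: 18.25
position: [477.1, -240.3, 154.5]
ee_rot: [-0.0, 0.821, 0.57, -0.0]
force: [-0.5, -0.1, -2.6]
width: 0.158
gripper_force: 60.0
```

Request:
apply_moves([
  {"dx": 0, "dy": 0, "dz": 1.5, "wx": 0, "wy": 0, "wz": 0, "hand": -1},
  {"dx": 0, "dy": 0, "dz": 2, "wx": 0, "wy": 0, "wz": 0, "hand": -1},
  {"dx": 0, "dy": 0, "dz": 2, "wx": 0, "wy": 0, "wz": 0, "hand": -1},
  {"dx": 0, "dy": 0, "dz": 1.5, "wx": 0, "wy": 0, "wz": 0, "hand": -1},
  {"dx": 0, "dy": 0, "dz": 0.5, "wx": 0, "wy": 0, "wz": 0, "hand": -1},
  {"dx": 0, "dy": 0, "dz": 0, "wx": 0, "wy": 0, "wz": 0, "hand": -1},
  {"dx": 0, "dy": 0, "dz": 0, "wx": 0, "wy": 0, "wz": 0, "hand": -1},
  {"dx": 0, "dy": 0, "dz": 0, "wx": 0, "wy": 0, "wz": 0, "hand": -1},
])

```text
time: 19.25
position: [478.0, -239.8, 80.3]
ee_rot: [0.0, 0.821, 0.571, 0.0]
force: [0.5, -0.6, -3.1]
width: 0.153
gripper_force: 60.0
```

```bash
python3 s.py; python3 - <<'E'
from h import *
for n in ['scene','wrist']: 
    c=camera_info(n);im=grab_frame(n)[:,:,::-1];p=[477.5,-239.8,30]
    print(n,proj(c,[p,[477.5,-239.8,75]]))
    if n=='scene':
        u,v=proj(c,p).astype(int);a=cv2.resize(im[v-60:v+30,u-50:u+50],(400,360),interpolation=cv2.INTER_CUBIC);print(u,v)
    else: b=cv2.resize(im,(400,300))
o=np.zeros((360,800,3),np.uint8);o[:,:400]=a;o[:300,400:]=b;cv2.imwrite('pics/pl.png',o)
E
```

```text
19.25 [ 477.98 -239.84   80.35] [ 1.2148e+00 -3.0000e-04  3.1406e+00] F [ 0.52 -0.58 -3.1 ] M [-0.059  0.091  0.006] 0.15312768801590315 0.19
scene [[267.7 208.2]
 [267.1 192.3]]
267 208
wrist [[279.1 229.5]
 [278.9 255.5]]
```

View pics/pl.png

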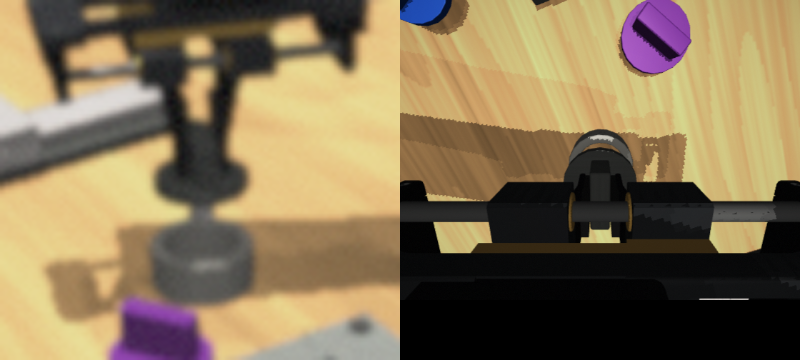

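The stem hangs centred over the collar in both views (crop columns 201 against 202, and 600 against 600). I'll lower it.

Request:
apply_moves([
  {"dx": 0, "dy": 0, "dz": 0.8, "wx": 0, "wy": 0, "wz": 0, "hand": -1},
  {"dx": 0, "dy": 0, "dz": 0.8, "wx": 0, "wy": 0, "wz": 0, "hand": -1},
  {"dx": 0, "dy": 0, "dz": 0.8, "wx": 0, "wy": 0, "wz": 0, "hand": -1},
  {"dx": 0, "dy": 0, "dz": 0.6, "wx": 0, "wy": 0, "wz": 0, "hand": -1},
  {"dx": 0, "dy": 0, "dz": 0.4, "wx": 0, "wy": 0, "wz": 0, "hand": -1},
  {"dx": 0, "dy": 0, "dz": 0.2, "wx": 0, "wy": 0, "wz": 0, "hand": -1},
  {"dx": 0, "dy": 0, "dz": 0, "wx": 0, "wy": 0, "wz": 0, "hand": -1},
  {"dx": 0, "dy": 0, "dz": 0, "wx": 0, "wy": 0, "wz": 0, "hand": -1},
])

```text
time: 20.35
position: [477.8, -239.8, 44.0]
ee_rot: [0.0, 0.821, 0.571, 0.0]
force: [-0.3, -0.7, -3.9]
width: 0.155
gripper_force: 60.0
```

```bash
python3 s.py
```

```text
20.35 [ 477.78 -239.75   44.01] [ 1.2148e+00 -1.0000e-04  3.1412e+00] F [-0.29 -0.68 -3.85] M [-0.088  0.079  0.035] 0.15534163986733976 0.22
```

In the collar with no contact yet. I'll lower it in fine steps.

Request:
apply_moves([
  {"dx": 0, "dy": 0, "dz": 0.08, "wx": 0, "wy": 0, "wz": 0, "hand": -1},
  {"dx": 0, "dy": 0, "dz": 0.06, "wx": 0, "wy": 0, "wz": 0, "hand": -1},
  {"dx": 0, "dy": 0, "dz": 0.05, "wx": 0, "wy": 0, "wz": 0, "hand": -1},
  {"dx": 0, "dy": 0, "dz": 0.04, "wx": 0, "wy": 0, "wz": 0, "hand": -1},
  {"dx": 0, "dy": 0, "dz": 0, "wx": 0, "wy": 0, "wz": 0, "hand": -1},
  {"dx": 0, "dy": 0, "dz": 0, "wx": 0, "wy": 0, "wz": 0, "hand": -1},
  {"dx": 0, "dy": 0, "dz": 0, "wx": 0, "wy": 0, "wz": 0, "hand": -1},
  {"dx": 0, "dy": 0, "dz": 0, "wx": 0, "wy": 0, "wz": 0, "hand": -1},
])

```text
time: 21.35
position: [477.6, -239.7, 41.5]
ee_rot: [-0.0, 0.821, 0.571, 0.0]
force: [-0.2, -0.6, -4.0]
width: 0.159
gripper_force: 60.0
```

```bash
python3 s.py
```

```text
21.35 [ 477.62 -239.7    41.49] [ 1.2147e+00 -1.0000e-04 -3.1416e+00] F [-0.24 -0.62 -4.03] M [-0.025  0.1   -0.038] 0.15854684302563948 0.22
```

Request:
apply_moves([
  {"dx": 0, "dy": 0, "dz": 0.03, "wx": 0, "wy": 0, "wz": 0, "hand": -1},
  {"dx": 0, "dy": 0, "dz": 0.03, "wx": 0, "wy": 0, "wz": 0, "hand": -1},
  {"dx": 0, "dy": 0, "dz": 0.03, "wx": 0, "wy": 0, "wz": 0, "hand": -1},
  {"dx": 0, "dy": 0, "dz": 0.03, "wx": 0, "wy": 0, "wz": 0, "hand": -1},
  {"dx": 0, "dy": 0, "dz": 0, "wx": 0, "wy": 0, "wz": 0, "hand": -1},
  {"dx": 0, "dy": 0, "dz": 0, "wx": 0, "wy": 0, "wz": 0, "hand": -1},
  {"dx": 0, "dy": 0, "dz": 0, "wx": 0, "wy": 0, "wz": 0, "hand": -1},
  {"dx": 0, "dy": 0, "dz": 0, "wx": 0, "wy": 0, "wz": 0, "hand": -1},
])

```text
time: 22.35
position: [477.6, -239.7, 40.7]
ee_rot: [-0.0, 0.821, 0.571, 0.0]
force: [-4.3, 0.5, 5.2]
width: 0.159
gripper_force: 60.0
```

```bash
python3 s.py
```

```text
22.35 [ 477.61 -239.71   40.7 ] [ 1.2147e+00 -4.0000e-04 -3.1416e+00] F [-4.26  0.46  5.18] M [ 0.261  0.773 -0.016] 0.15879446686869536 0.22
```

Seated: about 9 N taken up at 40.7 mm, as expected. I'll release and back off straight up.

Request:
apply_moves([
  {"dx": 0, "dy": 0, "dz": -0.04, "wx": 0, "wy": 0, "wz": 0, "hand": -1},
  {"dx": 0, "dy": 0, "dz": 0, "wx": 0, "wy": 0, "wz": 0, "hand": -0.5},
  {"dx": 0, "dy": 0, "dz": 0, "wx": 0, "wy": 0, "wz": 0, "hand": -0.2},
  {"dx": 0, "dy": 0, "dz": 0, "wx": 0, "wy": 0, "wz": 0, "hand": 0},
  {"dx": 0, "dy": 0, "dz": 0, "wx": 0, "wy": 0, "wz": 0, "hand": 0},
  {"dx": 0, "dy": 0, "dz": 0, "wx": 0, "wy": 0, "wz": 0, "hand": 0},
  {"dx": 0, "dy": 0, "dz": -0.5, "wx": 0, "wy": 0, "wz": 0, "hand": 0},
  {"dx": 0, "dy": 0, "dz": -1, "wx": 0, "wy": 0, "wz": 0, "hand": 0},
], grip_force=10)

```text
time: 23.35
position: [477.4, -239.7, 56.1]
ee_rot: [-0.0, 0.821, 0.571, -0.0]
force: [-0.0, -0.1, -0.9]
width: 0.496
gripper_force: 0.0
```

Request:
apply_moves([
  {"dx": 0, "dy": 0, "dz": -2, "wx": 0, "wy": 0, "wz": 0, "hand": 0},
  {"dx": 0, "dy": 0, "dz": -3, "wx": 0, "wy": 0, "wz": 0, "hand": 0},
  {"dx": 0, "dy": 0, "dz": -3, "wx": 0, "wy": 0, "wz": 0, "hand": 0},
  {"dx": 0, "dy": 0, "dz": -3, "wx": 0, "wy": 0, "wz": 0, "hand": 0},
  {"dx": 0, "dy": 0, "dz": -3, "wx": 0, "wy": 0, "wz": 0, "hand": 0},
  {"dx": 0, "dy": 0, "dz": -2, "wx": 0, "wy": 0, "wz": 0, "hand": 0},
  {"dx": 0, "dy": 0, "dz": 0, "wx": 0, "wy": 0, "wz": 0, "hand": 0},
  {"dx": 0, "dy": 0, "dz": 0, "wx": 0, "wy": 0, "wz": 0, "hand": 0},
])

```text
time: 24.35
position: [477.3, -239.6, 215.2]
ee_rot: [-0.0, 0.821, 0.571, -0.0]
force: [-0.2, -0.2, -0.3]
width: 0.501
gripper_force: 0.0
```

```bash
python3 s.py; python3 - <<'E'
from h import *
c=camera_info('scene');im=grab_frame('scene')[:,:,::-1]
a=cv2.resize(im[148:238,217:317],(400,360),interpolation=cv2.INTER_CUBIC)
b=cv2.resize(grab_frame('wrist')[:,:,::-1],(400,300))
print(proj(camera_info('wrist'),[[477.6,-239.7,38]]))
o=np.zeros((360,800,3),np.uint8);o[:,:400]=a;o[:300,400:]=b;cv2.imwrite('pics/end.png',o)
E
```

```text
24.35 [ 477.26 -239.6   215.18] [ 1.2147e+00 -2.0000e-04 -3.1409e+00] F [-0.16 -0.16 -0.29] M [-0.121  0.027 -0.017] 0.5005528861149758 0.1
[[280.6 190.8]]
```

View pics/end.png

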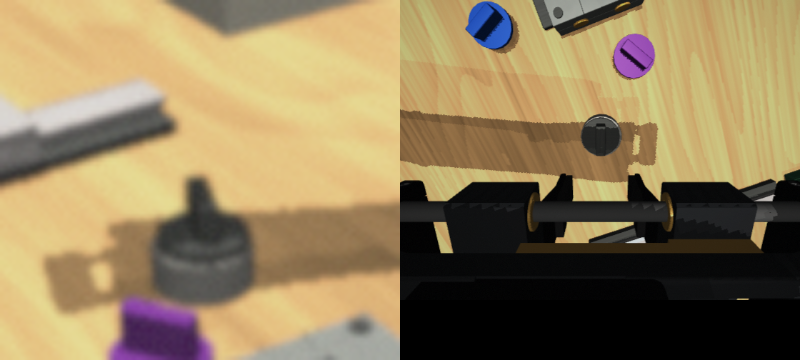

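Cap released and standing flat on the collar. The flange spans crop columns 155–252 and the collar 152–254, so it is centred, and the gripper is well clear.

```bash
python3 -c "
from rig import *
print(sign_off())"
```

```text
the job is handed in; nothing more can be done
None
```

The cap is out of the valve block and released, stem down in the zinc collar with its flange flat on the rim; I handed the job in at about 24.5 s, and the sign-off gave no verdict.

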